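# Stack a board set on the test jig and close its cover

### The job

Get this board set ready for test: lift the jig's hinged cover right open, then stack the plates flat on the jig's four posts, each fully down on the one below and all upright - first the long bare carrier plate, then every green drilled board lying on the bench (in any order), last the shield plate with the rubber pad. Then lower the cover gently until it is fully closed on its stops, and leave the scrap board without holes and the other things on the bench where they are.

Things in the scene. Friction and masses are not known exactly. Their poses are not given: they have to be found in the camera images.
- jig: Test jig fixed to the bench: black base 170 x 175 x 12 mm, aluminium pedestal, four brass posts, two stop pillars (108 mm tall, at x +-68, y -45 mm) and two hinge towers (119 mm tall, at x +-68, y +85 mm). Origin: underside of the base, on the upright axis midway between the posts.
- seat (a point): Centre of the pedestal's top (124 x 48 mm), 32 mm above the jig's origin; axes as the jig's. Posts, 8 mm thick, at 50 mm either way along x and 13 mm either way along y, rise 66 mm from here, the last 10 mm tapering to 3 mm. Plate number k from 0 (carrier 0) rests with its origin 12 k mm above this point, its x along the jig's x, either way round.
- cover (a joint): Hinge angle of the jig's clear cover, rad: 0 closed on its stops (level), 1.9 fully open (leaning back past upright); count it as open beyond 1.6. The hinge is stiff (friction about 0.45 N m), so the cover, 0.3 kg, stays at whatever angle it is left.
- hinge (a point): Middle of the cover's hinge axis, which runs along the jig's x: 85 mm along the jig's +y and 111 mm above its origin.
- cover_bar (a point): Middle of the cover's round grip bar: 12 mm thick, along the jig's x, 72 mm free between its arms, 185 mm from the hinge axis, with a 44 mm clear gap to the cover's edge. Closed, it is level with the hinge on the jig's -y side; opening, it rises and swings over towards +y. Pinched from above across the jig's y it turns between the fingers.
- carrier: Carrier plate, bare aluminium, the long one: 144 mm along its x, 50 mm along its y, 12 mm tall: a 4 mm sheet on flanges folded down along both long edges. Four 11 mm through holes, 50 mm either way along x and 13 mm along y from the centre. Origin: centre of the underside; z up. 0.15 kg.
- board1: Green circuit board, low chips (to 5 mm) on top, 124 mm along its x, 50 mm along its y, 12 mm tall: a 4 mm sheet on flanges folded down along both long edges. Four 11 mm through holes, 50 mm either way along x and 13 mm along y from the centre. Origin: centre of the underside; z up. 0.11 kg. Two or three such boards are there, all alike.
- board2: Green circuit board, low chips (to 5 mm) on top, 124 mm along its x, 50 mm along its y, 12 mm tall: a 4 mm sheet on flanges folded down along both long edges. Four 11 mm through holes, 50 mm either way along x and 13 mm along y from the centre. Origin: centre of the underside; z up. 0.11 kg. Two or three such boards are there, all alike.
- board3: Green circuit board, low chips (to 5 mm) on top, 124 mm along its x, 50 mm along its y, 12 mm tall: a 4 mm sheet on flanges folded down along both long edges. Four 11 mm through holes, 50 mm either way along x and 13 mm along y from the centre. Origin: centre of the underside; z up. 0.11 kg. Two or three such boards are there, all alike.
- shield: Shield plate, bare aluminium, 124 mm along its x, a black rubber pad 40 x 20 x 8 mm amid its top, 50 mm along its y, 12 mm tall: a 4 mm sheet on flanges folded down along both long edges. Four 11 mm through holes, 50 mm either way along x and 13 mm along y from the centre. Origin: centre of the underside; z up. 0.14 kg.
- scrap: Scrap green board 80 x 50 x 6 mm without holes or flanges, not part of the job. Origin: centre of its underside.
- can: Spray can, 52 mm across, 170 mm tall, bystander. Origin: centre of its underside, z up.
- meter: Red multimeter 75 x 150 x 43 mm lying flat, bystander. Origin: centre of its underside.
- dish: Small clear dish, 64 mm across, 18 mm tall, bystander. Origin: centre of its underside.
There are look-alikes about, which are no part of the job. What is shaped like the scrap but blue or red is not meant.

How it is judged (in metres and radians):
On the way, in this order (a step that is already met when the one before it is completed fails the run):
1. the cover is opened beyond 1.6 rad (value of joint cover above 1.6 rad), for 0.2 s.
2. the carrier is fully down on the pedestal over all four posts (horizontal distance between carrier and jig below 0.004 m and angle between carrier's own z axis and vertical below 0.04 rad and angle between the x axis of carrier and the x axis of jig, either way round below 0.06 rad and z of carrier in the frame of jig between 0.029 and 0.0345 m), for 0.2 s.
3. every green board is down on the carrier or on another board, over all four posts (all of step 2 and horizontal distance between each of board1, board2, board3 and jig below 0.004 m and angle between each of board1, board2, board3's own z axis and vertical below 0.04 rad and angle between the x axis of each of board1, board2, board3 and the x axis of jig, either way round below 0.06 rad and ((distance between board1 and carrier below 0.0145 m and z of board1 in the frame of carrier above 0.01 m) or (distance between board1 and board2 below 0.0145 m and z of board1 in the frame of board2 above 0.01 m) or (distance between board1 and board3 below 0.0145 m and z of board1 in the frame of board3 above 0.01 m)) and ((distance between board2 and carrier below 0.0145 m and z of board2 in the frame of carrier above 0.01 m) or (distance between board2 and board1 below 0.0145 m and z of board2 in the frame of board1 above 0.01 m) or (distance between board2 and board3 below 0.0145 m and z of board2 in the frame of board3 above 0.01 m)) and ((distance between board3 and carrier below 0.0145 m and z of board3 in the frame of carrier above 0.01 m) or (distance between board3 and board1 below 0.0145 m and z of board3 in the frame of board1 above 0.01 m) or (distance between board3 and board2 below 0.0145 m and z of board3 in the frame of board2 above 0.01 m))), for 0.2 s.
4. the shield is down on top of the boards (all of step 3 and horizontal distance between shield and jig below 0.004 m and angle between shield's own z axis and vertical below 0.04 rad and angle between the x axis of shield and the x axis of jig, either way round below 0.06 rad and ((distance between shield and board1 below 0.0145 m and z of shield in the frame of board1 above 0.01 m) or (distance between shield and board2 below 0.0145 m and z of shield in the frame of board2 above 0.01 m) or (distance between shield and board3 below 0.0145 m and z of shield in the frame of board3 above 0.01 m)) and z of shield in the frame of board1 above 0.01 m and z of shield in the frame of board2 above 0.01 m and z of shield in the frame of board3 above 0.01 m), for 0.2 s.
5. the cover is lowered onto its stops (value of joint cover below 0.04 rad), for 0.2 s.
At the end, for the whole second after the job is handed in: Carrier on the pedestal, boards on it, shield on top; each within 4 mm of the post axis, 0.04 rad of upright, 0.06 rad of the jig's x, 10 to 14.5 mm above the plate below (carrier 29 to 34.5 mm above the jig origin), at rest; cover below 0.04 rad; scrap over 120 mm from the jig axis (all of step 4 and linear speed of each of carrier, shield, board1, board2, board3 below 0.02 m/s and value of joint cover below 0.04 rad and horizontal distance between scrap and jig above 0.12 m); the robot touches nothing.
It fails at once if the cover slams: it moves down faster than 1.5 rad/s in its last 0.3 rad (value of joint cover below 0.3 rad and velocity of joint cover below -1.5 rad/s).
It fails at once if the spray can, the multimeter or the dish is shifted by more than 60 mm, or the can is knocked over (distance of any of can, meter, dish from where it was at the start of the episode above 0.06 m or angle between can's own z axis and vertical above 0.6 rad).
Of board1, board2, board3 only 2 to 3 are there at a start; the rules pass over those that are not, and their reading is None.
At some moment in a run one of carrier, shield, board1, board2, board3 may be knocked a few centimetres aside while the robot is not near it.
Once in a run the grip may slacken for a moment while it holds something.
It also fails if it takes over 210 s, if anything falls off the work surface, if the arm or the gripper's body presses on something with over 40 N, if the wrist force passes 120 N, or if a joint passes its speed limit or range.

### The arm

A 6-joint arm with a two-finger parallel gripper is mounted at the origin on the work surface. World frame = base frame: x ahead of the robot, y to its left, z up, the work surface at z = 0. Lengths are in m, angles in degrees, forces in N, time in s.
With the tool pointing down it reaches from about 0.4 to 0.825 m from the base axis. Payload 7 kg.
Tool frame: the origin (TCP) lies at the very end of the fingers, on their centre line; the grasp point (between the pads) lies 19 mm behind it; z points along the fingers, y is the line along which they close (so a half turn about z gives the same grasp; the last joint's range is limited). The gripper opens to 88 mm and grips with 3 to 60 N. Pads are 19 mm wide; open, the fingers measure 130 mm over their backs; the gripper's body (78 mm by 193 mm) begins 47 mm behind the grasp point.
Start: joints at [-48.466, 20.546, 0.682, 0, -70.136, -16.507], TCP at [0.286, -0.612, 0.227] pointing down, gripper open.
Joint ranges: [-176.03, 176.03], [-82.01, 121.73], [-58.28, 71.71], [-173.87, 95.51], [-174.79, -0.11], [-173.66, 173.66]. Speed limits (degrees/s): [136.94, 136.94, 172.46, 180, 180, 180].

### API

Orientations are given as [roll, pitch, yaw] about the fixed x, y, z axes, in that order (R = Rz(yaw) Ry(pitch) Rx(roll)).
In Python, from plant import get_state, imaging, r, finder gives the robot as it stands.
- The arm moves only by the shell command python3 -m handwheel 'ROWS' [FORCE]. ROWS is JSON, a list of rows, each a list of 5 numbers: the closure, from 0 (fully open) to 1 (shut), then the shift along the world's x, y, z in cm, then the turn about the world's z in degrees. A call has 1 to 8 rows; each row is the pose to reach, as a shift and turn from the pose commanded when the call began; what a row does not reach only later rows make up. A row lasts 1/8 s, in which the tool goes at most 62.5 mm and 10.7 degrees, less where a joint would pass 70% of its speed; a pose out of reach is approached as far as the arm can. A call with a gripper value outside its range is refused whole. The fingers move at their own pace and stop on an object; FORCE is the grip in N (left out, the last holds). Time passes only in rows, so rows that repeat a pose let the fingers close. It gives the time, the measured TCP pose, the force, the opening and the grip force at its end, in the units of the state.
- get_state(): the state, without advancing time (a new reading comes with each control period).
- imaging.capture(name): name is "side" or "top" or "wrist"; returns (picture, depth): 400x640x3 uint8, red, green, blue; 400x640 float32, m along the optical axis (not along the pixel's ray), 0 where there is no reading.
- imaging.get_calibration(name): a dict with "fx", "fy", "cx", "cy" (pixels), "rvec" (rotation vector, rad) and "tvec" (3), from world to camera coordinates, as OpenCV has them; the wrist camera has in their place "hand_eye" (4x4, takes a point from camera to tool coordinates, whose origin is the TCP and whose axes are the flange's). Camera axes: x right, y down, z forward; pixel columns grow to the right and rows downward; lengths in m; the calibration is good to about 2 mm. A picture is of the moment at which its call begins: read the wrist's pose just before it. get_calibration takes no time and is no camera call.
- r.close_job(): hands the job in; it is judged then, once.
Trained networks look in the newest picture that a camera, given by its name, has taken for a name from the list of things; names that differ only in an ending like _2 or _b are one class to them, and where a whole thing is asked for, a point or a joint stands for the part that bears it (a point fixed in the world has none). Each returns a list of dicts, best first, with "p" (0 to 1); they miss things now and then, are a little off and sometimes report something else, mostly with a low value. They report only what shows in the picture. A call takes as long as a camera call. They do not tell look-alikes from the thing itself.
- finder.cut_out(camera, query): "region" (400x640 bool, what is visible of it) and "pixel" ([column, row] in pixels, amid what is visible of it).
The state is a dict: "time_s": time; "joints": joint angles; "qd": joint speeds; "joint_torque": joint torques, N m; "tcp_pos": TCP position; "eef_rot": TCP orientation; "contact_force": force on the tool from outside, world axes, zero at the start; "moment": the same for the moment, N m; "gripper_width": finger opening in m; "gripper_force": force on a finger pad.
Only numpy, scipy, OpenCV 4.12 (cv2) and the standard library are available. Lean on these libraries where they do the work, as an engineer would, in place of code of your own. Each camera call takes 0.05 s, during which the arm holds its last target. There are 200 camera calls.

## Working session

There is one attempt and no reset: what is moved stays moved. The work goes in short steps, Python scripts to look and compute and a shell command to move; the robot and the scene stay as the last step left them, time stands still between calls to the robot, and variables do not carry over. Pictures are saved under pics/ and viewed, at most 14 in all, crops included, and the job is handed in when it is done.

```bash
ls; mkdir -p pics; python3 - <<'E'
from plant import get_state, imaging, r, finder
import cv2,numpy as np
for n in ("top","side"):
    p,d=imaging.capture(n); cv2.imwrite(f"pics/{n}0.png",p[:,:,::-1]); np.save(f"{n}_d.npy",d)
    print(n,imaging.get_calibration(n))
print(imaging.get_calibration("wrist")); print(get_state())
E
```

```text
pics
top {'fx': 370.8420197440291, 'fy': 370.8420197440291, 'cx': 321.10785808829644, 'cy': 199.69156592250764, 'rvec': array([ 2.18449812, -2.14826621,  0.10946882]), 'tvec': array([-0.05634337,  0.55421784,  1.10596252])}
side {'fx': 434.88203948486574, 'fy': 434.88203948486574, 'cx': 310.35667146075036, 'cy': 200.6534475241263, 'rvec': array([ 0.7633321 , -2.55820879,  1.1071887 ]), 'tvec': array([0.44174998, 0.28979297, 0.86347817])}
{'fx': 295.769301129807, 'fy': 295.769301129807, 'cx': 318.7168923978043, 'cy': 201.52644363758233, 'hand_eye': array([[-2.42110701e-04, -9.61111987e-01, -2.76158812e-01,
         7.25556489e-02],
       [ 9.99999963e-01, -1.98027948e-04, -1.87514051e-04,
        -1.06921323e-05],
       [ 1.25534840e-04, -2.76158847e-01,  9.61111999e-01,
        -1.57757767e-01],
       [ 0.00000000e+00,  0.00000000e+00,  0.00000000e+00,
         1.00000000e+00]])}
{'time_s': 0.1, 'joints': array([-4.84646902e+01,  2.05862065e+01,  6.38612680e-01, -1.96054345e-02,
       -7.01378294e+01, -1.65087788e+01]), 'qd': array([-0.03699238,  0.00676275,  0.11945795,  0.08218728, -0.01658781,
        0.01400089]), 'joint_torque': array([-3.07535149e-03, -5.84161770e+01,  2.93749666e+01,  7.01547101e+00,
        1.01625390e-02, -5.44839634e-05]), 'tcp_pos': array([ 0.2853562 , -0.61120831,  0.2257201 ]), 'eef_rot': array([ 1.79912860e+02, -6.60486885e-03, -1.54980139e+02]), 'contact_force': array([-0.39442873,  0.06723322, -1.33883213]), 'moment': array([ 0.00402202, -0.00959915, -0.00631528]), 'gripper_force': 0.0, 'gripper_width': 0.08743893058298091}
```

View pics/top0.png

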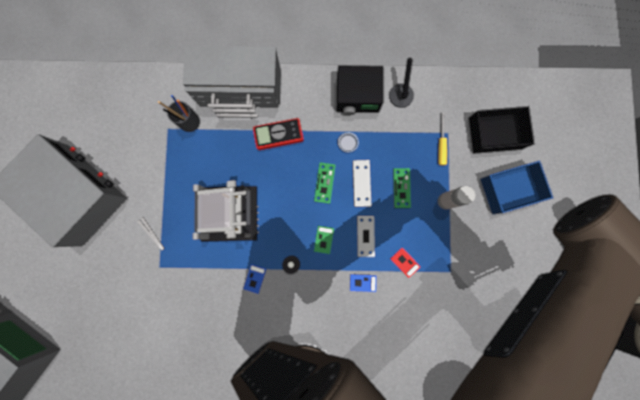

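View pics/side0.png

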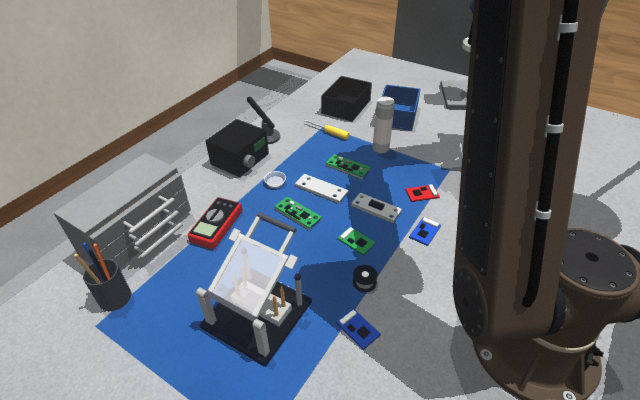

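```bash
cat > h.py <<'E'
from plant import get_state, imaging, r, finder
import cv2,numpy as np
from scipy.spatial.transform import Rotation as R
def cam(n,st=None):
    c=imaging.get_calibration(n); K=np.array([[c['fx'],0,c['cx']],[0,c['fy'],c['cy']],[0,0,1]])
    if n=='wrist':
        st=st or get_state(); T=np.eye(4); T[:3,:3]=R.from_euler('xyz',st['eef_rot'],degrees=True).as_matrix(); T[:3,3]=st['tcp_pos']
        return K,T@c['hand_eye']
    W=np.eye(4); W[:3,:3]=R.from_rotvec(np.ravel(c['rvec'])).as_matrix(); W[:3,3]=np.ravel(c['tvec'])
    return K,np.linalg.inv(W)
def ray(K,T,uv):
    uv=np.atleast_2d(uv); d=np.c_[(uv-[K[0,2],K[1,2]])/[K[0,0],K[1,1]],np.ones(len(uv))]
    return T[:3,3],d@T[:3,:3].T
def at_z(K,T,uv,z):
    o,d=ray(K,T,uv); return o+d*((z-o[2])/d[:,2])[:,None]
def cloud(K,T,dep):
    v,u=np.indices(dep.shape); o,d=ray(K,T,np.c_[u.ravel(),v.ravel()])
    return (o+d*dep.reshape(-1,1)).reshape(*dep.shape,3)
def proj(K,T,P):
    W=np.linalg.inv(T); c=np.atleast_2d(P)@W[:3,:3].T+W[:3,3]; q=c@K.T; return q[:,:2]/q[:,2:]
def rect(xy):
    (c,s,a)=cv2.minAreaRect((xy*1000).astype(np.float32)); 
    if s[0]<s[1]: s=s[::-1]; a+=90
    return np.round(c,1),np.round(s,1),round((a+90)%180-90,1)
def shot(n,name=None,crop=None,f=1):
    st=get_state(); p,d=imaging.capture(n)
    if name:
        q=p[:,:,::-1] if crop is None else p[crop[1]:crop[3],crop[0]:crop[2],::-1]
        cv2.imwrite(f'pics/{name}.png',cv2.resize(q,None,fx=f,fy=f,interpolation=cv2.INTER_CUBIC))
    K,T=cam(n,st); return p,d,K,T
E
python3 - <<'E'
from h import *
p,d,K,T=shot('top','top_crop',(180,120,480,300),2.66)
C=cloud(K,T,d)
for q in ('jig','cover','carrier','board1','shield','scrap','can','meter','dish'):
    for m in finder.cut_out('top',q)[:4]:
        X=C[m['region']&(d>0)]; z=X[:,2]
        print(q,round(m['p'],2),np.round(m['pixel']),m['region'].sum(),'z',np.round(np.percentile(z,[5,50,95])*1000),rect(X[:,:2]))
E
```

```text
jig 0.74 [226. 213.] 3473 z [  8. 124. 193.] (array([511.9, 239.7]), array([210.7, 173.3]), -85.3)
cover 0.6 [221. 210.] 2085 z [117. 152. 198.] (array([518.5, 237.2]), array([215.7, 150.2]), 81.6)
cover 0.34 [278. 133.] 1213 z [15. 32. 40.] (array([768.2,  93.2]), array([156.1,  86.7]), -78.0)
carrier 0.79 [363. 187.] 718 z [ 2. 11. 14.] (array([ 613.6, -172.9]), array([143.1,  52.9]), 0.6)
board1 0.69 [402. 188.] 617 z [ 6. 11. 17.] (array([ 599.7, -298.9]), array([123.4,  51.1]), 0.1)
board1 0.55 [328. 183.] 638 z [ 0. 11. 17.] (array([613.2, -57.4]), array([128. ,  53.8]), -5.5)
board1 0.4 [366. 234.] 642 z [ 6. 11. 19.] (array([ 447.3, -187.2]), array([122.8,  50.5]), 0.6)
shield 0.8 [368. 235.] 627 z [ 1. 11. 19.] (array([ 447.4, -187.9]), array([123.1,  52. ]), 0.6)
scrap 0.79 [365. 281.] 482 z [-1.  5. 11.] (array([ 305.4, -182.7]), array([86.9, 51.5]), -89.6)
scrap 0.67 [325. 237.] 451 z [ 0.  5. 11.] (array([435.8, -56.5]), array([84.7, 53.1]), -8.3)
scrap 0.61 [405. 261.] 446 z [ 1.  5. 11.] (array([ 368.7, -307.8]), array([80.9, 52. ]), 43.5)
scrap 0.57 [254. 278.] 449 z [ 1.  6. 12.] (array([312.8, 152.5]), array([81.1, 51.6]), -17.3)
can 0.95 [459. 195.] 575 z [ 28. 155. 171.] (array([ 569.7, -454.2]), array([92.6, 48.5]), -68.2)
meter 0.84 [278. 136.] 1153 z [21. 33. 40.] (array([763.5,  91. ]), array([148.8,  76. ]), -77.6)
meter 0.73 [227. 213.] 3498 z [  8. 124. 193.] (array([512.1, 243.8]), array([215.8, 173.2]), -87.5)
dish 0.64 [345. 144.] 250 z [-0.  3. 15.] (array([ 742.4, -130.2]), array([54.2, 53.7]), 0.6)
```

View pics/top_crop.png

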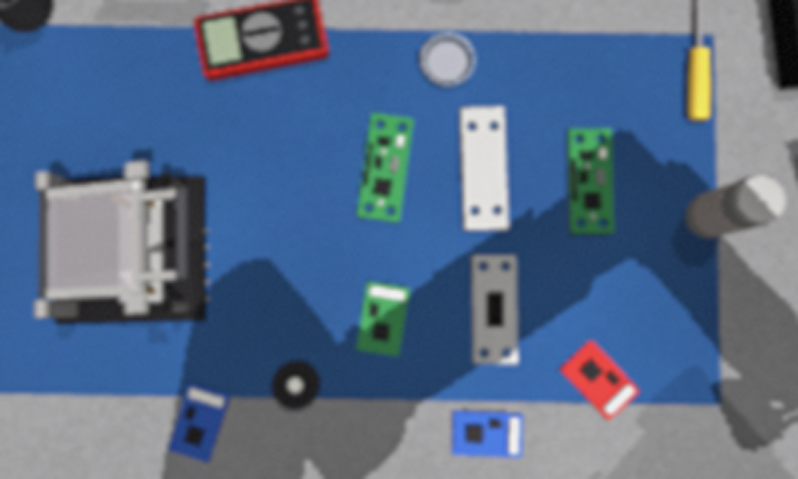

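Two drilled green boards show: full-frame top pixels (325,183) and (402,188). The half-size green one without holes at (324,240) is the scrap. The carrier is white at (362,183), and the shield with the black pad is at (366,236). The enlarged crop confirms all of these. The cover is partly open with its hinge on the world +y side, at (200,210), and its bar at about (240,210). Next I'll move over the jig.

```bash
python3 -m handwheel '[[0,0,0,6,0],[0,2,5,12,-5],[0,4,11,17,-10],[0,6,17,17,-15],[0,8,23,17,-20],[0,10,29,17,-25],[0,12,35,17,-25],[0,14,41,17,-25]]' 10; python3 -m handwheel '[[0,1,6,0,0],[0,2,12,0,0],[0,4,18,0,0],[0,6,24,0,0],[0,8,30,0,0],[0,9,36,0,0],[0,9,37,0,0],[0,9,37,0,0]]'
python3 - <<'E'
from h import *
p,d,K,T=shot('wrist','w1'); np.savez('w1.npz',p=p,d=d,K=K,T=T)
s=get_state();print(s['tcp_pos'],s['eef_rot'],s['joints'],s['contact_force'],s['time_s'])
p,d,K,T=shot('side','s1',(150,100,450,400),2)
E
```

```text
time_s: 1.6
tcp_pos: [0.4151, -0.2315, 0.3969]
eef_rot: [-180.0, 0.1, -180.0]
contact_force: [2.2, -0.3, 0.1]
gripper_width: 0.0875
gripper_force: 0.0
time_s: 2.6
tcp_pos: [0.5048, 0.1372, 0.3963]
eef_rot: [-180.0, -0.0, -179.9]
contact_force: [-1.3, 0.1, 0.7]
gripper_width: 0.0874
gripper_force: 0.0
[0.50477289 0.13629038 0.39657952] [-1.79988481e+02  4.86569968e-03 -1.79943979e+02] [ 3.66398484e+01  2.23662897e+00 -8.99376848e-01  1.21677067e-02
 -8.68669525e+01 -1.26584493e+02] [-0.36511084 -0.56416058 -0.99595376] 2.65
```

View pics/w1.png

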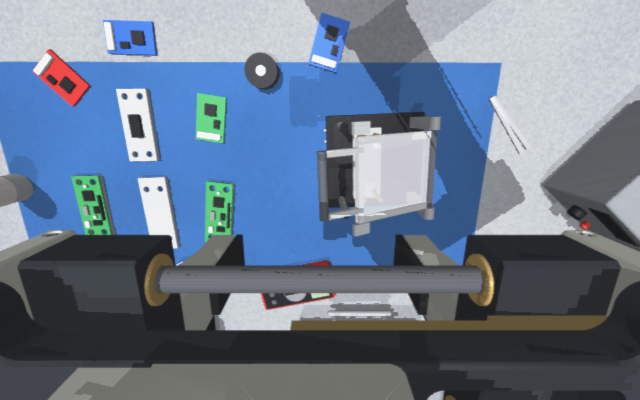

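View pics/s1.png

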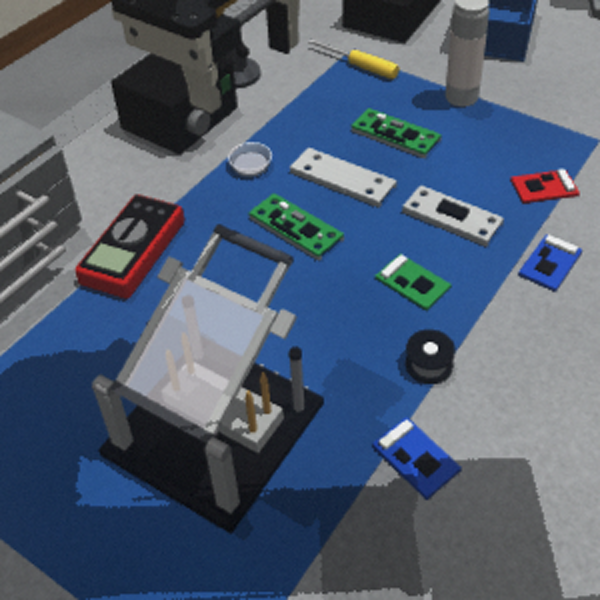

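The wrist shows the gripper body is wide along its closing line, and the bar is at about (322,185), leaning up. The side crop agrees. Next I'll fit the jig and bar from the depth.

```bash
python3 - <<'E'
from h import *
f=np.load('w1.npz'); p,d,K,T=[f[k] for k in 'pdKT']
C=cloud(K,T,d); v,u=np.indices(d.shape)
ok=(d>0)&(v<235)&(u>300)&(u<450)&(v>100)
X=C[ok]; 
b=ok&(u<332)&(C[:,:,2]>.13); B=C[b]; print('bar px',b.sum(),np.round(np.percentile(B,[2,50,98],axis=0),4))
q,a=cv2.minAreaRect((B[:,:2]*1000).astype(np.float32))[:2]; print(rect(B[:,:2]))
def comps(zl,zh):
    m=(ok&(C[:,:,2]>zl)&(C[:,:,2]<zh)).astype(np.uint8); n,l,s,c=cv2.connectedComponentsWithStats(m)
    for i in range(1,n):
        if s[i,4]>30: Y=C[l==i]; print(zl,s[i],np.round(Y.mean(0),4),rect(Y[:,:2]))
comps(.11,.124);comps(.1,.112);comps(.008,.016)
# base rect
m=ok&(C[:,:,2]>.006)&(C[:,:,2]<.018); print('base',rect(C[m][:,:2]))
E
```

```text
bar px 742 [[0.4716 0.1357 0.1927]
 [0.5119 0.1431 0.1993]
 [0.5578 0.1526 0.2014]]
(array([515.2, 144.7]), array([88.3, 17.3]), 0.9)
0.11 [428 117  13  13 150] [0.4406 0.3024 0.1166] (array([440.7, 303.8]), array([16.9, 15. ]), 0.0)
0.11 [ 419  131   18   89 1114] [0.5146 0.3    0.1193] (array([518.5, 299.3]), array([135.7,  26.3]), 4.5)
0.1 [427 117   3  13  31] [0.44   0.2972 0.1061] (array([440.8, 297.2]), array([17.,  2.]), -0.1)
0.1 [340 122   9  10  67] [0.446  0.1744 0.1074] (array([446. , 174.1]), array([12.1, 12.1]), 46.4)
0.008 [ 324  112  101   38 1764] [0.4484 0.2228 0.0115] (array([456. , 235.4]), array([177.8,  59.1]), -87.6)
0.008 [ 327  155   28   53 1223] [0.5471 0.1772 0.0116] (array([549.7, 177.4]), array([98.2, 50.2]), 4.4)
base (array([511.5, 237.7]), array([177.8, 170.1]), -87.6)
```

```bash
python3 -m handwheel '[[0.6,1,0.5,0,2.4],[0.6,1,0.5,-4,2.4],[0.6,1,0.5,-10,2.4],[0.6,1,0.5,-15,2.4],[0.6,1,0.5,-18,2.4],[0.6,1,0.5,-20,2.4],[0.6,1,0.5,-22,2.4],[0.6,1,0.5,-22,2.4]]' 20; python3 -m handwheel '[[1,0,0,0,0],[1,0,0,0,0],[1,0,0,0,0],[1,0,0,0,0]]' 20
```

```text
time_s: 3.7
tcp_pos: [0.5142, 0.1398, 0.1758]
eef_rot: [-179.9, -0.1, -177.7]
contact_force: [-0.1, -0.2, -0.3]
gripper_width: 0.035
gripper_force: 0.0
time_s: 4.2
tcp_pos: [0.5153, 0.1421, 0.177]
eef_rot: [180.0, 0.1, -177.6]
contact_force: [0.6, 1.3, 0.6]
gripper_width: 0.0109
gripper_force: 20.0
```

```bash
python3 -m handwheel '[[1,-0.07,1.7,2.7,0],[1,-0.18,4.2,5.4,0],[1,-0.3,7.2,7.6,0],[1,-0.45,10.6,9.1,0],[1,-0.6,14.2,9.9,0],[1,-0.7,17.0,10.0,0],[1,-0.83,19.7,9.75,0],[1,-0.9,21.5,9.3,0]]' 20; python3 -m handwheel '[[1,-0.02,0.3,-0.1,0],[1,-0.02,0.3,-0.1,0],[1,-0.02,0.3,-0.1,0]]' 20;  python3 - <<'E'
from h import *
p,d,K,T=shot('side','s2',(150,100,450,400),2)
E
```

```text
time_s: 5.2
tcp_pos: [0.5064, 0.3576, 0.2713]
eef_rot: [180.0, 0.1, -177.5]
contact_force: [-0.1, -2.0, 6.1]
gripper_width: 0.0114
gripper_force: 20.0
time_s: 5.58
tcp_pos: [0.5062, 0.3612, 0.27]
eef_rot: [179.8, 0.1, -177.5]
contact_force: [-1.3, 4.3, 5.7]
gripper_width: 0.0113
gripper_force: 20.0
```

View pics/s2.png

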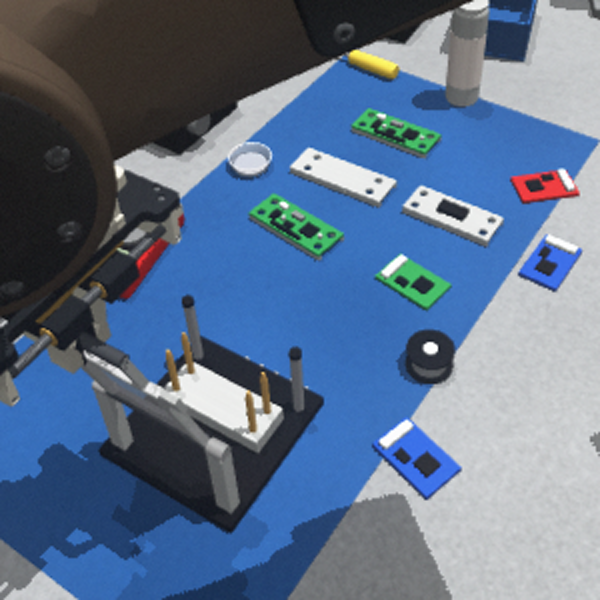

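Cover is open at about 1.87 rad. I'll release, rise and look down at the posts.

```bash
python3 -m handwheel '[[0.5,0,0,0,0],[0.5,0,0,0,0],[0.5,0,0,4,0],[0.5,0,0,9,0],[0,0,-4,12,0],[0,0,-10,12,0],[0,0,-14,12,0],[0,0,-14,12,0]]' 20;  python3 - <<'E'
from h import *
import time
def look(n):
    p,d,K,T=shot('wrist',n); np.savez(n+'.npz',p=p,d=d,K=K,T=T)
look('w2'); print(get_state()['tcp_pos'],get_state()['time_s'])
E
python3 -m handwheel '[[0,0,2,-4,0],[0,4,2,-8,0],[0,5,2,-8,0],[0,5,2,-8,0]]'
python3 - <<'E'
from h import *
p,d,K,T=shot('wrist','w3'); np.savez('w3.npz',p=p,d=d,K=K,T=T)
for n in ('w2','w3'):
    f=np.load(n+'.npz'); p,d,K,T=[f[k] for k in 'pdKT']; C=cloud(K,T,d)
    near=(d>0)&(np.hypot(C[:,:,0]-.512,C[:,:,1]-.222)<.075)
    m=near&(C[:,:,2]>.026)&(C[:,:,2]<.038); print('ped',m.sum(),np.median(C[m][:,2]),rect(C[m][:,:2]))
    m=(near&(C[:,:,2]>.05)&(C[:,:,2]<.105)).astype(np.uint8); nn,l,s,c=cv2.connectedComponentsWithStats(m)
    for i in range(1,nn):
        if s[i,4]>5: Y=C[l==i]; print(s[i],np.round(Y.mean(0),4),Y[:,2].max().round(4))
E
```

```text
time_s: 6.62
tcp_pos: [0.5055, 0.2169, 0.3892]
eef_rot: [180.0, 0.0, -177.7]
contact_force: [-0.1, 0.5, 0.1]
gripper_width: 0.0785
gripper_force: 0.0
[0.50566119 0.21818779 0.38877289] 6.675
time_s: 7.18
tcp_pos: [0.5563, 0.2401, 0.3081]
eef_rot: [-179.9, -0.0, -177.6]
contact_force: [-0.5, -0.5, 0.6]
gripper_width: 0.0878
gripper_force: 0.0
ped 1812 0.031533647229839035 (array([511.5, 222.7]), array([123.4,  47.2]), 1.7)
[311 133   5   7  27] [0.4617 0.2075 0.0886] 0.0979
[327 133   6   7  29] [0.4606 0.2327 0.0864] 0.0974
[312 192   5  11  45] [0.5602 0.2117 0.0777] 0.0983
[327 192   6  11  47] [0.5591 0.237  0.0776] 0.0986
ped 2775 0.03159962322644311 (array([512.2, 222.3]), array([124.1,  47.9]), 2.5)
[292  95   8   8  49] [0.4636 0.2084 0.0859] 0.0988
[313  95   7   8  45] [0.4625 0.2335 0.0876] 0.0998
[294 171   7  11  59] [0.5605 0.2122 0.081 ] 0.0977
[314 171   6  11  56] [0.5593 0.2376 0.0816] 0.0983
```

View pics/w2.png

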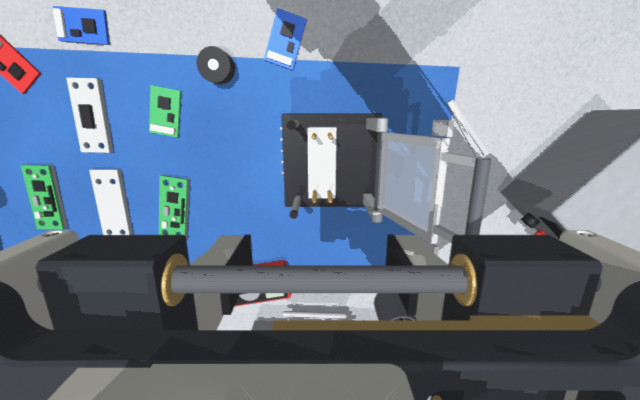

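```bash
python3 - <<'E'
from h import *
f=np.load('w2.npz'); p,d,K,T=[f[k] for k in 'pdKT']; C=cloud(K,T,d)
he=np.array(imaging.get_calibration('wrist')['hand_eye']); Ct=cloud(K,he,d)
m=(d>0)&(d<.25)
print('gripper in tool frame, z bins (mm): y min/max, x min/max')
for z0 in range(-180,5,10):
    s=m&(Ct[:,:,2]*1000>=z0)&(Ct[:,:,2]*1000<z0+10)
    if s.sum()>5:
        Y=Ct[s]*1000; print(z0,s.sum(),Y[:,1].min().round(),Y[:,1].max().round(),Y[:,0].min().round(),Y[:,0].max().round())
c,s=np.cos(np.radians(2.4)),np.sin(np.radians(2.4)); J=np.array([[c,s],[-s,c]])
for n in ('w2','w3'):
    f=np.load(n+'.npz'); p,d,K,T=[f[k] for k in 'pdKT']; C=cloud(K,T,d)
    P=((C[:,:,:2]-[.5118,.2225])@J.T*1000); Z=C[:,:,2]*1000
    for xr in ((-45,45),(-66,-46)):
        for z0 in range(90,310,15):
            q=(d>.15)&(P[:,:,0]>xr[0])&(P[:,:,0]<xr[1])&(P[:,:,1]>60)&(P[:,:,1]<200)&(Z>z0)&(Z<z0+15)
            if q.sum()>5: print(n,xr,z0,q.sum(),np.round(np.percentile(P[q][:,1],[0,5,50]),0),'x',P[q][:,0].min().round(),P[q][:,0].max().round())
E
```

```text
gripper in tool frame, z bins (mm): y min/max, x min/max
-120 9786 -50.0 41.0 19.0 26.0
-110 31743 -70.0 72.0 4.0 37.0
-100 9029 -81.0 82.0 -7.0 38.0
-90 31436 -87.0 89.0 -19.0 38.0
-80 6703 -88.0 89.0 -31.0 38.0
-70 1293 -88.0 90.0 -32.0 38.0
-60 646 -43.0 44.0 -13.0 8.0
-50 766 -51.0 55.0 -13.0 10.0
-40 879 -57.0 58.0 -12.0 10.0
-30 741 -56.0 57.0 -11.0 10.0
-20 742 -54.0 56.0 -6.0 10.0
-10 540 -54.0 56.0 -11.0 10.0
0 23 -41.0 43.0 -11.0 8.0
w2 (-45, 45) 105 166 [79. 79. 80.] x -45.0 45.0
w2 (-45, 45) 120 462 [81. 82. 86.] x -45.0 45.0
w2 (-45, 45) 135 374 [88. 89. 92.] x -45.0 45.0
w2 (-45, 45) 150 408 [94. 94. 96.] x -45.0 45.0
w2 (-45, 45) 165 466 [ 98.  99. 101.] x -45.0 45.0
w2 (-45, 45) 180 525 [102. 103. 105.] x -45.0 45.0
w2 (-45, 45) 195 590 [107. 108. 110.] x -45.0 45.0
w2 (-45, 45) 210 672 [112. 112. 115.] x -45.0 45.0
w2 (-45, 45) 225 952 [116. 117. 119.] x -45.0 45.0
w2 (-45, 45) 240 423 [119. 120. 122.] x -45.0 44.0
w2 (-45, 45) 255 231 [124. 125. 128.] x -44.0 44.0
w2 (-45, 45) 270 140 [129. 130. 132.] x -44.0 42.0
w2 (-45, 45) 285 1154 [132. 133. 137.] x -44.0 28.0

[... 1126 characters left out ...]
0 624 [129. 130. 132.] x -44.0 45.0
w3 (-45, 45) 285 3520 [132. 133. 136.] x -44.0 44.0
w3 (-45, 45) 300 132 [60. 60. 63.] x 35.0 45.0
w3 (-66, -46) 90 16 [78. 78. 78.] x -66.0 -59.0
w3 (-66, -46) 105 152 [77. 77. 81.] x -66.0 -46.0
w3 (-66, -46) 120 101 [81. 82. 85.] x -58.0 -46.0
w3 (-66, -46) 135 100 [87. 88. 90.] x -58.0 -46.0
w3 (-66, -46) 150 110 [92. 93. 95.] x -58.0 -46.0
w3 (-66, -46) 165 128 [ 97.  97. 100.] x -58.0 -46.0
w3 (-66, -46) 180 150 [101. 102. 104.] x -58.0 -46.0
w3 (-66, -46) 195 186 [105. 107. 109.] x -58.0 -46.0
w3 (-66, -46) 210 238 [111. 111. 114.] x -66.0 -46.0
w3 (-66, -46) 225 541 [114. 116. 119.] x -66.0 -46.0
w3 (-66, -46) 240 224 [119. 120. 123.] x -66.0 -46.0
```

```bash
python3 -m handwheel '[[1,-5,2,0,0],[1,-5,5,-1,0],[1,-5,7,-3,0],[1,-5,7.5,-3,0],[1,-5,8,-3,0]]' 10; python3 -m handwheel '[[1,0,0.5,0,0],[1,0,1,0,0],[1,0,1.5,0,0],[1,0,1.8,0,0],[1,0,1.8,0,0]]'
```

```text
time_s: 7.85
tcp_pos: [0.506, 0.3201, 0.2796]
eef_rot: [180.0, 0.1, -177.5]
contact_force: [0.0, -0.3, 0.7]
gripper_width: 0.0431
gripper_force: 0.0
time_s: 8.48
tcp_pos: [0.5057, 0.3378, 0.2784]
eef_rot: [-180.0, -0.0, -177.6]
contact_force: [-0.2, 0.4, -0.0]
gripper_width: 0.0008
gripper_force: 0.0
```

```bash
python3 -m handwheel '[[1,0,0.2,0,0],[1,0,0.4,0,0],[1,0,0.4,0,0]]' 10; python3 -m handwheel '[[1,0,0.2,0,0],[1,0,0.4,0,0],[1,0,0.4,0,0]]'; python3 -m handwheel '[[1,0,0.2,0,0],[1,0,0.4,0,0],[1,0,0.4,0,0]]'
```

```text
time_s: 8.85
tcp_pos: [0.5057, 0.3417, 0.2784]
eef_rot: [-180.0, -0.0, -177.6]
contact_force: [-0.3, 0.1, 0.5]
gripper_width: 0.0006
gripper_force: 0.0
time_s: 9.22
tcp_pos: [0.5057, 0.3449, 0.2784]
eef_rot: [-179.9, -0.0, -177.6]
contact_force: [0.2, -4.2, 1.0]
gripper_width: 0.0006
gripper_force: 2.2
time_s: 9.6
tcp_pos: [0.5056, 0.3451, 0.2784]
eef_rot: [-179.6, -0.1, -177.7]
contact_force: [0.4, -16.2, 2.6]
gripper_width: 0.0004
gripper_force: 8.2
```

```bash
python3 -m handwheel '[[1,0,-3,0,0],[0,1,-8,2,0],[0,3,-14,3,0],[0,5,-20,3,0],[0,7,-26,3,0],[0,9,-32,3,0],[0,11,-38,3,0],[0,13,-44,3,0]]' 20;python3 -m handwheel '[[0,1,-5,0,-2],[0,1.4,-7.5,0,-2],[0,1.4,-7.5,0,-2],[0,1.4,-7.5,0,-2]]' 
cat > pl.py <<'E'
from h import *
def plate(lo=.0085,hi=.02,c=None,rad=.09,save=None):
    p,d,K,T=shot('wrist',save); C=cloud(K,T,d); s=get_state()
    print('tcp',s['tcp_pos'].round(4),s['eef_rot'].round(2),s['time_s'])
    v,u=np.indices(d.shape)
    m=((d>.2)&(C[:,:,2]>lo)&(C[:,:,2]<hi)).astype(np.uint8); n,l,st,_=cv2.connectedComponentsWithStats(m)
    for i in range(1,n):
        if st[i,4]<300: continue
        Y=C[l==i]
        if c is not None and np.hypot(*(Y[:,:2].mean(0)-c))>rad: continue
        print('comp',st[i],'z',np.median(Y[:,2]).round(4),rect(Y[:,:2]))
    return p,d,K,T,C
E
python3 - <<'E'
from pl import *
p,d,K,T,C=plate(save='w4')
np.savez('w4.npz',p=p,d=d,K=K,T=T)
E
```

```text
time_s: 10.6
tcp_pos: [0.6344, -0.0875, 0.3091]
eef_rot: [179.9, 0.2, -177.6]
contact_force: [1.4, -0.1, -0.3]
gripper_width: 0.0647
gripper_force: 0.0
time_s: 11.1
tcp_pos: [0.6479, -0.1603, 0.3087]
eef_rot: [180.0, 0.1, -179.6]
contact_force: [0.7, -0.1, -0.4]
gripper_width: 0.0875
gripper_force: 0.0
tcp [ 0.6479 -0.1598  0.3088] [ 1.7997e+02  6.0000e-02 -1.7954e+02] 11.15
comp [ 281    0   38   69 2222] z 0.0119 (array([ 467.5, -186.5]), array([84.8, 49.7]), 0.4)
comp [ 528    3  112  132 5933] z 0.0116 (array([511.6, 232.6]), array([170.2, 168.3]), 2.5)
comp [ 611   27   29   78 1536] z 0.0115 (array([509.1, 274.9]), array([105.4,  40.8]), 16.4)
comp [ 205   89   42   86 2699] z 0.0119 (array([ 600.2, -298.6]), array([124.,  51.]), 1.1)
comp [ 291   92   37   98 3044] z 0.0116 (array([ 613.5, -173.4]), array([144.1,  50.1]), 2.3)
comp [ 364   98   48   87 2624] z 0.0118 (array([612.6, -56.9]), array([124.2,  50.5]), -6.9)
comp [  0 205 101  30 322] z 0.0143 (array([ 723.4, -591.2]), array([156.8,  48.3]), 76.5)
comp [318 206  39  37 409] z 0.0161 (array([ 742.2, -129.1]), array([62. , 61.8]), 27.5)
comp [221 293  41  31 526] z 0.0145 (array([ 902.4, -292.9]), array([65.6, 62.7]), -24.5)
```

View pics/w4.png

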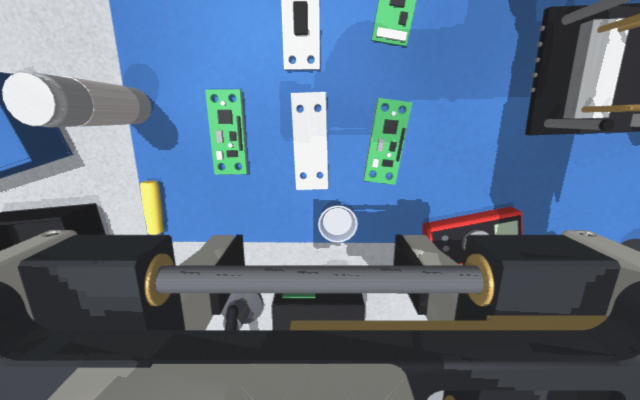

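Carrier at px (310,140) and boards at (227,132) and (388,140), with clean rectangles. The scrap is at (395,20). Now grasping the carrier, close to the fingertips.

```bash
python3 -m handwheel '[[0,-2,-1,-5,1.8],[0,-3.45,-1.35,-11,1.8],[0,-3.45,-1.35,-17,1.8],[0,-3.45,-1.35,-23,1.8],[0,-3.45,-1.35,-27,1.8],[0,-3.45,-1.35,-29.5,1.8],[0,-3.45,-1.35,-30.4,1.8],[0,-3.45,-1.35,-30.4,1.8]]' 30; python3 -m handwheel '[[0.1,0,0,0,0],[1,0,0,0,0],[1,0,0,0,0],[1,0,0,0,0],[1,0,0,0,0],[1,0,0,0,0]]' 40
```

```text
time_s: 12.15
tcp_pos: [0.6139, -0.1733, 0.0048]
eef_rot: [-180.0, 0.0, -177.7]
contact_force: [0.6, -0.6, -0.2]
gripper_width: 0.088
gripper_force: 0.0
time_s: 12.9
tcp_pos: [0.6137, -0.1739, 0.0046]
eef_rot: [-180.0, 0.0, -177.8]
contact_force: [-1.0, 0.0, 2.7]
gripper_width: 0.0493
gripper_force: 40.0
```

```bash
python3 -m handwheel '[[1,0,0,3,0],[1,0,0,9,0],[1,-1,4,14,0],[1,-3,9,16,0],[1,-5,15,17,0],[1,-7,21,17,0],[1,-9,27,17,0],[1,-10,32,17,0]]' 40; python3 -m handwheel '[[1,-0.1,3,0,0.2],[1,-0.2,6,0,0.2],[1,-0.2,7.6,0,0.2],[1,-0.2,7.6,0,0.2],[1,-0.2,7.6,0,0.2]]' 40
cat > held.py <<'E'
from pl import *
def held():
    p,d,K,T=shot('wrist','held%d'%int(get_state()['time_s']*10)); s=get_state(); he=np.array(imaging.get_calibration('wrist')['hand_eye']); Ct=cloud(K,he,d)*1000
    print('tcp',s['tcp_pos'].round(4),s['eef_rot'].round(2),s['time_s'],'w',s['gripper_width'],s['gripper_force'])
    for lo,hi in ((-12,-1),):
        m=(d>0)&(Ct[:,:,2]>lo)&(Ct[:,:,2]<hi)&(abs(Ct[:,:,1])<30)&(Ct[:,:,0]>14)
        Y=Ct[m]; print('tool-frame plate: n',len(Y),'z',np.percentile(Y[:,2],[5,50,95]).round(1),rect(Y[:,:2]/1000),'x',Y[:,0].min().round(1),Y[:,0].max().round(1))
        for sx in (1,-1): pass
    # holes: bare spots enclosed in plate mask
    mm=m.astype(np.uint8); cs,h=cv2.findContours(mm,cv2.RETR_CCOMP,cv2.CHAIN_APPROX_NONE)
    zt=np.median(Y[:,2])
    for c,hh in zip(cs,h[0]):
        if hh[3]>=0 and cv2.contourArea(c)>20:
            uv=c[:,0].astype(float); P=at_z(K,he,uv,zt/1000)*1000; print('hole',P[:,:2].mean(0).round(1),np.ptp(P[:,:2],axis=0).round(1))
    # posts in world
    C=cloud(K,T,d)
    return p,d,K,T,C
E
python3 -c "
from held import *
held()"
```

```text
time_s: 13.9
tcp_pos: [0.5121, 0.1479, 0.1744]
eef_rot: [180.0, -0.0, -177.7]
contact_force: [0.6, -0.6, -1.9]
gripper_width: 0.0494
gripper_force: 40.0
time_s: 14.52
tcp_pos: [0.5114, 0.2214, 0.1742]
eef_rot: [-180.0, -0.0, -177.6]
contact_force: [-0.1, -0.3, -0.9]
gripper_width: 0.0494
gripper_force: 40.0
tcp [0.5115 0.2212 0.1743] [-1.7998e+02 -3.0000e-02 -1.7762e+02] 14.575 w 0.049003051464347705 39.999732077121735
tool-frame plate: n 10060 z [-8.  -6.9 -5.9] (array([43. ,  0.5]), array([58. , 50.3]), -0.0) x 14.0 72.0
hole [50.5 13.3] [10.7 11.3]
hole [ 50.4 -12.2] [10.7 10.8]
```

```bash
python3 -m handwheel '[[1,0.07,0.07,-3,0],[1,0.07,0.07,-5,0],[1,0.07,0.07,-6,0],[1,0.07,0.07,-6.6,0],[1,0.07,0.07,-7,0],[1,0.07,0.07,-7.4,0],[1,0.07,0.07,-7.7,0],[1,0.07,0.07,-7.7,0]]' 40; python3 - <<'E'
from h import *
p,d,K,T=shot('side','s3',(190,180,390,380),3)
E
```

```text
time_s: 15.58
tcp_pos: [0.5122, 0.2228, 0.0974]
eef_rot: [-180.0, -0.0, -177.6]
contact_force: [-0.4, -0.1, -2.1]
gripper_width: 0.0493
gripper_force: 40.0
```

View pics/s3.png

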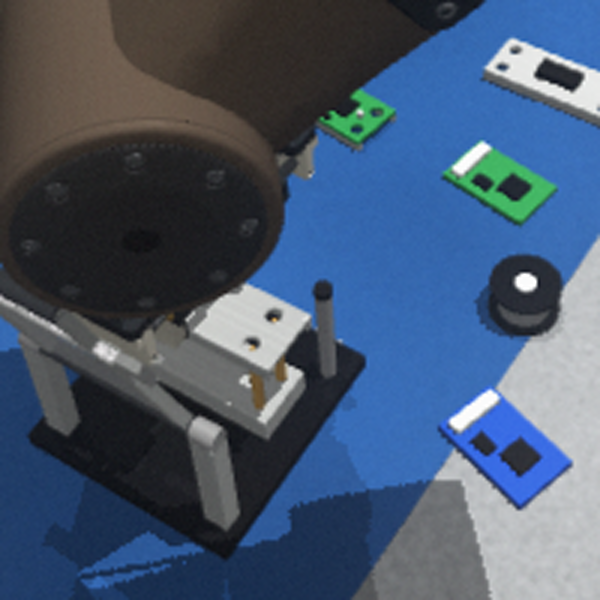

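The holes are in the sheet, 8 mm above the plate's underside, so the posts' tips are not in yet. I'll step lower while watching the force.

```bash
for i in 1; do python3 -m handwheel '[[1,0,-0.1,-0.3,0],[1,0,-0.1,-0.3,0],[1,0,-0.1,-0.3,0]]' 40; done; python3 -m handwheel '[[1,0,0,-0.2,0],[1,0,0,-0.2,0],[1,0,0,-0.2,0]]' 40; python3 -m handwheel '[[1,0,0,-0.2,0],[1,0,0,-0.2,0],[1,0,0,-0.2,0]]' 40
```

```text
time_s: 16.0
tcp_pos: [0.5123, 0.2218, 0.0945]
eef_rot: [-180.0, 0.0, -177.6]
contact_force: [0.5, 0.0, -0.8]
gripper_width: 0.0495
gripper_force: 40.0
time_s: 16.38
tcp_pos: [0.5123, 0.2218, 0.0925]
eef_rot: [-180.0, -0.0, -177.6]
contact_force: [0.4, 0.2, -2.8]
gripper_width: 0.0494
gripper_force: 40.0
time_s: 16.75
tcp_pos: [0.5123, 0.2218, 0.0905]
eef_rot: [-180.0, 0.0, -177.6]
contact_force: [0.2, -0.2, -2.5]
gripper_width: 0.0493
gripper_force: 40.0
```

```bash
python3 -m handwheel '[[1,0,0,-0.2,0],[1,0,0,-0.2,0],[1,0,0,-0.2,0]]' 40; python3 -m handwheel '[[1,0,0,-0.2,0],[1,0,0,-0.2,0],[1,0,0,-0.2,0]]' 40;  python3 -m handwheel '[[1,0,0,-0.2,0],[1,0,0,-0.2,0],[1,0,0,-0.2,0]]' 40
```

```text
time_s: 17.12
tcp_pos: [0.5123, 0.2218, 0.0885]
eef_rot: [180.0, -0.0, -177.6]
contact_force: [-0.1, -0.6, -1.8]
gripper_width: 0.0493
gripper_force: 40.0
time_s: 17.5
tcp_pos: [0.5123, 0.2218, 0.0864]
eef_rot: [-180.0, -0.0, -177.6]
contact_force: [-0.4, 1.1, -2.1]
gripper_width: 0.0491
gripper_force: 40.0
time_s: 17.88
tcp_pos: [0.5123, 0.2218, 0.0844]
eef_rot: [-180.0, -0.0, -177.6]
contact_force: [-0.1, 1.0, -2.9]
gripper_width: 0.0495
gripper_force: 40.0
```

```bash
python3 -m handwheel '[[1,0,0,-0.15,0],[1,0,0,-0.3,0],[1,0,0,-0.3,0]]' 40; python3 -m handwheel '[[1,0,0,-0.15,0],[1,0,0,-0.3,0],[1,0,0,-0.3,0]]' 40;  python3 -m handwheel '[[1,0,0,-0.15,0],[1,0,0,-0.3,0],[1,0,0,-0.3,0]]' 40
```

```text
time_s: 18.25
tcp_pos: [0.5122, 0.2217, 0.0813]
eef_rot: [-180.0, -0.0, -177.6]
contact_force: [0.8, 0.1, -1.6]
gripper_width: 0.0492
gripper_force: 40.0
time_s: 18.62
tcp_pos: [0.5122, 0.2217, 0.0783]
eef_rot: [-180.0, -0.0, -177.6]
contact_force: [0.2, -0.4, -1.4]
gripper_width: 0.049
gripper_force: 40.0
time_s: 19.0
tcp_pos: [0.5122, 0.2217, 0.0753]
eef_rot: [-180.0, -0.0, -177.6]
contact_force: [-0.8, -0.3, -1.7]
gripper_width: 0.0495
gripper_force: 40.0
```

```bash
python3 -m handwheel '[[1,0,0,-0.15,0],[1,0,0,-0.3,0],[1,0,0,-0.3,0]]' 40; python3 -m handwheel '[[1,0,0,-0.15,0],[1,0,0,-0.3,0],[1,0,0,-0.3,0]]' 40;  python3 -m handwheel '[[1,0,0,-0.15,0],[1,0,0,-0.3,0],[1,0,0,-0.3,0]]' 40
```

```text
time_s: 19.38
tcp_pos: [0.5122, 0.2218, 0.0723]
eef_rot: [-180.0, -0.0, -177.6]
contact_force: [0.2, 0.7, -2.0]
gripper_width: 0.0495
gripper_force: 40.0
time_s: 19.75
tcp_pos: [0.5122, 0.2218, 0.0693]
eef_rot: [-180.0, -0.0, -177.6]
contact_force: [0.2, 0.3, -1.8]
gripper_width: 0.0495
gripper_force: 40.0
time_s: 20.12
tcp_pos: [0.5122, 0.2217, 0.0663]
eef_rot: [-180.0, -0.0, -177.6]
contact_force: [0.3, 0.4, -1.8]
gripper_width: 0.0491
gripper_force: 40.0
```

```bash
python3 -m handwheel '[[1,0,0,-0.15,0],[1,0,0,-0.3,0],[1,0,0,-0.3,0]]' 40; python3 -m handwheel '[[1,0,0,-0.15,0],[1,0,0,-0.3,0],[1,0,0,-0.3,0]]' 40;python3 - <<'E'
from h import *
p,d,K,T=shot('side','s4',(190,180,390,380),3)
E
```

```text
time_s: 20.5
tcp_pos: [0.5122, 0.2217, 0.0633]
eef_rot: [-180.0, -0.0, -177.6]
contact_force: [0.2, 0.4, -0.9]
gripper_width: 0.0495
gripper_force: 40.0
time_s: 20.88
tcp_pos: [0.5123, 0.2211, 0.0606]
eef_rot: [-180.0, -0.0, -177.6]
contact_force: [1.5, -5.1, 1.8]
gripper_width: 0.0494
gripper_force: 40.0
```

View pics/s4.png

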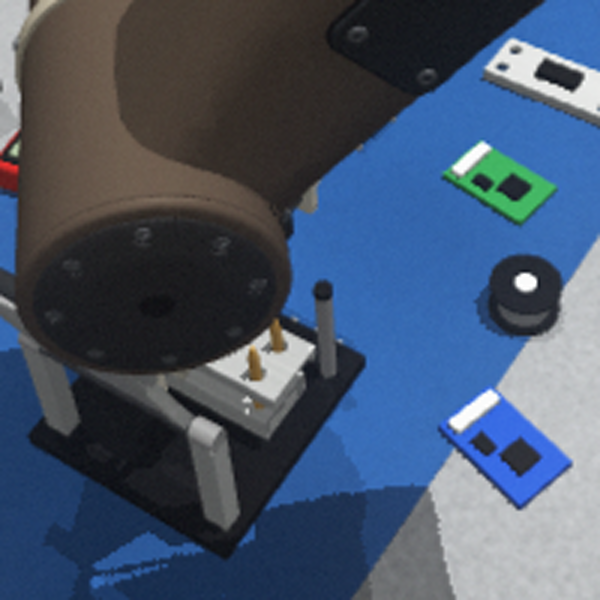

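Light contact of the body with the cover sets the lowest height at TCP z of about 62 mm. The plate is well threaded, so I'll release and let it slide down.

```bash
python3 -m handwheel '[[1,0,0.05,0.3,0],[1,0,0.05,0.3,0],[0,0,0.05,0.3,0],[0,0,0.05,0.3,0],[0,0,0.05,0.3,0],[0,0,0.05,0.3,0],[0,0,0.05,4,0],[0,0,0.05,10,0]]' 40; python3 -m handwheel '[[0,0,0,6,0],[0,3,0,12,0],[0,5,0,14,0],[0,5,0,14,0]]' 
python3 - <<'E'
from h import *
p,d,K,T=shot('wrist'); C=cloud(K,T,d)
for lo,hi in ((.026,.039),(.039,.06),(.02,.1)):
    m=(d>.2)&(np.hypot(C[:,:,0]-.512,C[:,:,1]-.222)<.08)&(abs(C[:,:,1]-.222)<.032)&(C[:,:,2]>lo)&(C[:,:,2]<hi); Y=C[m]; print(lo,m.sum(),np.percentile(Y[:,2],[2,50,98]).round(4),rect(Y[:,:2]))
A=np.c_[Y[:,:2],np.ones(len(Y))]; 
m=(d>.2)&(np.hypot(C[:,:,0]-.512,C[:,:,1]-.222)<.08)&(abs(C[:,:,1]-.222)<.032)&(C[:,:,2]>.038)&(C[:,:,2]<.055); Y=C[m]; print('tilt',np.linalg.lstsq(np.c_[Y[:,:2],np.ones(len(Y))],Y[:,2],rcond=None)[0])
print(get_state()['tcp_pos'])
E
```

```text
time_s: 21.92
tcp_pos: [0.5116, 0.2224, 0.1599]
eef_rot: [-179.9, -0.1, -177.6]
contact_force: [1.7, 1.4, 0.3]
gripper_width: 0.0873
gripper_force: 0.0
time_s: 22.42
tcp_pos: [0.5643, 0.2236, 0.3025]
eef_rot: [179.8, 0.2, -177.6]
contact_force: [-0.3, -0.1, -0.8]
gripper_width: 0.0875
gripper_force: 0.0
0.026 56 [0.0304 0.0322 0.0376] (array([511.7, 222.4]), array([109.8,  36.8]), 2.3)
0.039 3691 [0.0419 0.0436 0.0455] (array([512.1, 222.7]), array([143.2,  50.1]), 2.5)
0.02 3942 [0.0416 0.0437 0.0917] (array([512.1, 222.7]), array([143.2,  50.1]), 2.5)
tilt [1.23173766e-04 5.15666627e-05 4.35873332e-02]
[0.56285953 0.22307546 0.30059971]
```

Carrier is seated: top at 43.6 mm, centred, level. Next is the nearer board, with a fresh look first.

```bash
python3 -m handwheel '[[0,2,-6,0,0],[0,4,-12,0,-3],[0,6,-18,0,-6],[0,8,-24,0,-9.3],[0,8.5,-28,0,-9.3],[0,8.5,-28,0,-9.3]]'; python3 -c "
from pl import *
plate()"
```

```text
time_s: 23.22
tcp_pos: [0.6467, -0.0601, 0.2985]
eef_rot: [-180.0, -0.1, 172.9]
contact_force: [-0.7, 0.2, 0.0]
gripper_width: 0.0877
gripper_force: 0.0
tcp [ 0.6466 -0.0586  0.2988] [-1.80e+02 -1.20e-01  1.73e+02] 23.275
comp [ 181    0   55   85 2869] z 0.0118 (array([ 457.7, -186. ]), array([105.3,  50.8]), 0.9)
comp [ 455    0  139  117 8222] z 0.0116 (array([521.5, 238.8]), array([180. , 150.3]), -87.8)
comp [ 300  100   35   85 2692] z 0.0119 (array([612. , -56.9]), array([122.9,  50. ]), -6.9)
comp [ 128  111   57   87 2713] z 0.012 (array([ 600.2, -298.5]), array([124. ,  51.7]), 0.9)
comp [263 214  40  37 426] z 0.0161 (array([ 742.1, -128.7]), array([62.4, 61.8]), 31.7)
```

```bash
python3 -m handwheel '[[0,-2,0.1,-5,0],[0,-3.4,0.15,-11,0],[0,-3.4,0.15,-17,0],[0,-3.4,0.15,-23,0],[0,-3.4,0.15,-27,0],[0,-3.4,0.15,-29,0],[0,-3.4,0.15,-29.5,0],[0,-3.4,0.15,-29.5,0]]' 40; python3 -m handwheel '[[0.1,0,0,0,0],[1,0,0,0,0],[1,0,0,0,0],[1,0,0,0,0],[1,0,0,0,0],[1,0,0,0,0]]' 40
```

```text
time_s: 24.28
tcp_pos: [0.6133, -0.0553, 0.0057]
eef_rot: [-180.0, 0.0, 173.2]
contact_force: [-0.2, -0.8, 1.1]
gripper_width: 0.0877
gripper_force: 0.0
time_s: 25.02
tcp_pos: [0.6133, -0.0563, 0.0056]
eef_rot: [-180.0, 0.0, 173.1]
contact_force: [-1.3, -0.1, 2.4]
gripper_width: 0.0495
gripper_force: 40.0
```

```bash
python3 -m handwheel '[[1,0,0,3,0],[1,0,0,9,0],[1,-2,3,14,2],[1,-4,9,16.5,4.5],[1,-6,15,16.5,7],[1,-8,21,16.5,9.3],[1,-10.1,27.8,16.5,9.3],[1,-10.1,27.8,16.5,9.3]]' 40; python3 -m handwheel '[[1,0,0,0,0],[1,0,0,0,0]]' ; python3 -c "
from held import *
held()"
```

```text
time_s: 26.02
tcp_pos: [0.5111, 0.2249, 0.1704]
eef_rot: [180.0, 0.0, -177.4]
contact_force: [-0.3, -0.7, -1.1]
gripper_width: 0.0491
gripper_force: 40.0
time_s: 26.28
tcp_pos: [0.5124, 0.2208, 0.1702]
eef_rot: [-180.0, -0.0, -177.6]
contact_force: [-0.2, -0.5, -0.8]
gripper_width: 0.0491
gripper_force: 40.0
tcp [0.5125 0.2206 0.1702] [-1.7998e+02 -3.0000e-02 -1.7765e+02] 26.325 w 0.049319307767607845 39.99988406896591
tool-frame plate: n 8082 z [-9.7 -6.2 -4.9] (array([38.4,  0.6]), array([50.2, 48.7]), -90.0) x 14.0 62.7
hole [51.1 13.3] [10.8 11.3]
hole [ 51.  -12.2] [10.8 10.8]
```

```bash
python3 -m handwheel '[[1,0.06,0.11,-3,0],[1,0.06,0.11,-5.5,0],[1,0.06,0.11,-6.5,0],[1,0.06,0.11,-7.2,0],[1,0.06,0.11,-7.7,0],[1,0.06,0.11,-8.2,0],[1,0.06,0.11,-8.6,0],[1,0.06,0.11,-8.6,0]]' 40; python3 -m handwheel '[[1,0,0,-0.5,0],[1,0,0,-0.9,0],[1,0,0,-1.3,0],[1,0,0,-1.7,0],[1,0,0,-2,0],[1,0,0,-2,0]]' 40
```

```text
time_s: 27.32
tcp_pos: [0.5128, 0.2229, 0.0843]
eef_rot: [-180.0, -0.0, -177.6]
contact_force: [0.8, 1.1, -0.9]
gripper_width: 0.0493
gripper_force: 40.0
time_s: 28.08
tcp_pos: [0.5127, 0.2222, 0.0642]
eef_rot: [-179.9, -0.0, -177.6]
contact_force: [1.0, -3.3, -0.9]
gripper_width: 0.0494
gripper_force: 40.0
```

```bash
python3 -m handwheel '[[1,0,-0.05,0.1,0],[0,0,-0.05,0.1,0],[0,0,-0.05,0.1,0],[0,0,-0.05,0.1,0],[0,0,-0.05,0.1,0],[0,0,-0.05,4,0],[0,0,-0.05,10,0],[0,1,-0.05,16,0]]' 40; python3 -m handwheel '[[0,2,0,4,0],[0,5,0,8,0],[0,5,0,8,0]]' 
cat > stk.py <<'E'
from h import *
def stk(ztop):
    p,d,K,T=shot('wrist'); C=cloud(K,T,d); s=get_state()
    m=(d>.15)&(np.hypot(C[:,:,0]-.512,C[:,:,1]-.222)<.08)&(abs(C[:,:,1]-.222)<.032)&(abs(C[:,:,2]-ztop)<.006); Y=C[m]
    a=np.linalg.lstsq(np.c_[Y[:,:2],np.ones(len(Y))],Y[:,2],rcond=None)[0]
    print('n',m.sum(),'z',np.percentile(Y[:,2],[2,50,98]).round(4),rect(Y[:,:2]),'tilt',a[:2].round(3),'tcp',s['tcp_pos'].round(4),s['eef_rot'].round(1),s['time_s'])
    return p,d,K,T,C
E
python3 -c "
from stk import *
stk(.056)"
```

```text
time_s: 29.08
tcp_pos: [0.5223, 0.2222, 0.2262]
eef_rot: [-180.0, -0.0, -177.5]
contact_force: [1.6, 0.7, -1.0]
gripper_width: 0.0879
gripper_force: 0.0
time_s: 29.45
tcp_pos: [0.5754, 0.223, 0.3075]
eef_rot: [179.9, 0.3, -177.6]
contact_force: [-1.2, -0.4, -0.7]
gripper_width: 0.0876
gripper_force: 0.0
n 3319 z [0.0539 0.0559 0.0611] (array([513. , 223.3]), array([123.3,  50.1]), 2.4) tilt [0.    0.013] tcp [0.5737 0.2226 0.3052] [ 1.799e+02  1.000e-01 -1.776e+02] 29.5
```

```bash
python3 -m handwheel '[[0,1,-6,0,0],[0,2,-12,0,0],[0,3,-18,0,0],[0,4,-24,0,-1],[0,5,-30,0,-1.4],[0,6,-36,0,-1.4],[0,6.5,-42,0,-1.4],[0,6.7,-48,0,-1.4]]'; python3 -m handwheel '[[0,0,-4.3,0,0],[0,0,-4.3,0,0],[0,0,-4.3,0,0]]'; python3 -c "
from pl import *
p,d,K,T,C=plate()
m=(d>.1)&(C[:,:,2]>.155)&(C[:,:,2]<.18)&(C[:,:,1]<-.36)&(C[:,:,1]>-.6)&(C[:,:,0]<.66)
print('can top',m.sum(),rect(C[m][:,:2]))"
```

```text
time_s: 30.5
tcp_pos: [0.6391, -0.2588, 0.3028]
eef_rot: [180.0, -0.1, -178.9]
contact_force: [0.6, -0.1, 0.6]
gripper_width: 0.0877
gripper_force: 0.0
time_s: 30.88
tcp_pos: [0.6393, -0.3001, 0.3032]
eef_rot: [180.0, -0.1, -179.0]
contact_force: [0.1, 0.8, 1.1]
gripper_width: 0.0874
gripper_force: 0.0
tcp [ 0.6396 -0.2996  0.3037] [ 1.7997e+02 -6.0000e-02 -1.7894e+02] 30.925
comp [ 383    0   43   78 2633] z 0.0118 (array([ 463. , -185.9]), array([95. , 50.8]), 0.6)
comp [621  69  19  77 730] z 0.0112 (array([549.4, 154.7]), array([110.6,  26.1]), 15.9)
comp [118  80  40  83 379] z 0.0144 (array([ 578.2, -563.4]), array([119.8,   3.1]), 16.9)
comp [ 20  92  76  95 677] z 0.0144 (array([ 587.5, -692.7]), array([156.9,  79.2]), -28.9)
comp [ 303   97   34   85 2661] z 0.0119 (array([ 600.6, -298.5]), array([123.5,  49.9]), 0.4)
comp [ 77 210 111  51 375] z 0.0143 (array([ 729.3, -586.4]), array([178.4,  74.3]), 67.6)
comp [508 217  94  18 316] z 0.0142 (array([728.4,  82.4]), array([143.5,   2.8]), -77.3)
comp [294 293  45  27 685] z 0.0132 (array([ 887.7, -300.1]), array([78.4, 52.2]), -87.4)
can top 2507 (array([ 561.4, -434.7]), array([49.3, 49.2]), -37.6)
```

```bash
python3 -m handwheel '[[0,-2,0.1,-5,0],[0,-3.9,0.1,-11,-0.2],[0,-3.9,0.1,-17,-0.2],[0,-3.9,0.1,-23,-0.2],[0,-3.9,0.1,-27,-0.2],[0,-3.9,0.1,-29,-0.2],[0,-3.9,0.1,-29.9,-0.2],[0,-3.9,0.1,-29.9,-0.2]]' 40; python3 -m handwheel '[[0.1,0,0,0,0],[1,0,0,0,0],[1,0,0,0,0],[1,0,0,0,0],[1,0,0,0,0],[1,0,0,0,0]]' 40
```

```text
time_s: 31.92
tcp_pos: [0.6011, -0.2987, 0.0056]
eef_rot: [180.0, -0.0, -179.1]
contact_force: [-0.1, 0.6, 0.5]
gripper_width: 0.0878
gripper_force: 0.0
time_s: 32.67
tcp_pos: [0.6009, -0.2997, 0.0056]
eef_rot: [-180.0, 0.0, -179.2]
contact_force: [-0.1, 0.9, 1.7]
gripper_width: 0.0498
gripper_force: 40.0
```

```bash
python3 -m handwheel '[[1,0,0,3,0],[1,0,0,9,0],[1,-1,4,14,0],[1,-3,9,16.5,1],[1,-4,15,16.5,1.6],[1,-5,21,16.5,1.6],[1,-6,27,16.5,1.6],[1,-7,33,16.5,1.6]]' 40; python3 -m handwheel '[[1,-1,6,0,0],[1,-1.5,12,0,0],[1,-1.9,17,0,0],[1,-1.9,19.1,0,0],[1,-1.9,19.1,0,0],[1,-1.9,19.1,0,0]]' ; python3 -c "
from held import *
held()"
```

```text
time_s: 33.67
tcp_pos: [0.5302, 0.0322, 0.1705]
eef_rot: [180.0, 0.0, -177.6]
contact_force: [1.1, 1.0, -0.3]
gripper_width: 0.0495
gripper_force: 40.0
time_s: 34.42
tcp_pos: [0.5117, 0.2204, 0.1702]
eef_rot: [-180.0, -0.0, -177.6]
contact_force: [0.1, -0.8, -1.7]
gripper_width: 0.049
gripper_force: 40.0
tcp [0.5118 0.2203 0.1703] [-1.7998e+02 -3.0000e-02 -1.7764e+02] 34.475 w 0.0489863334119631 39.99967306852341
tool-frame plate: n 8032 z [-9.8 -6.2 -4.9] (array([38.3,  0.5]), array([50.3, 48.6]), -90.0) x 14.0 62.6
hole [51.  13.2] [10.8 11.3]
hole [ 50.9 -12.3] [10.8 10.8]
```

```bash
python3 -m handwheel '[[1,0.13,0.13,-3,0],[1,0.13,0.13,-5.5,0],[1,0.13,0.13,-6.5,0],[1,0.13,0.13,-7.2,0],[1,0.13,0.13,-7.7,0],[1,0.13,0.13,-8.2,0],[1,0.13,0.13,-8.6,0],[1,0.13,0.13,-8.6,0]]' 40; python3 -m handwheel '[[1,0,0,-0.5,0],[1,0,0,-0.9,0],[1,0,0,-1.3,0],[1,0,0,-1.6,0],[1,0,-0.05,-1.9,0],[1,0,-0.05,-1.9,0]]' 40
python3 -m handwheel '[[1,0,0,0,0],[0,0,0,0,0],[0,0,0,0,0],[0,0,0,0,0],[0,0,0,0,0],[0,0,0,4,0],[0,0,0,10,0],[0,1,0,16,0]]' 40; python3 -m handwheel '[[0,2,0,4,0],[0,5,0,8,0],[0,5,0,8,0]]' 
python3 -c "
from stk import *
stk(.068)"
```

```text
time_s: 35.48
tcp_pos: [0.5131, 0.2227, 0.0843]
eef_rot: [-180.0, -0.0, -177.6]
contact_force: [0.0, 0.7, -0.5]
gripper_width: 0.0491
gripper_force: 40.0
time_s: 36.22
tcp_pos: [0.513, 0.2221, 0.0652]
eef_rot: [-180.0, -0.0, -177.6]
contact_force: [0.8, -0.2, -0.9]
gripper_width: 0.0495
gripper_force: 40.0
time_s: 37.22
tcp_pos: [0.5227, 0.222, 0.2273]
eef_rot: [-180.0, -0.0, -177.5]
contact_force: [0.9, 1.5, -0.8]
gripper_width: 0.0877
gripper_force: 0.0
time_s: 37.6
tcp_pos: [0.5758, 0.2227, 0.3085]
eef_rot: [179.9, 0.3, -177.6]
contact_force: [-1.2, -0.2, -0.9]
gripper_width: 0.0875
gripper_force: 0.0
n 3562 z [0.0659 0.0679 0.0732] (array([512.6, 222.7]), array([123.6,  50. ]), 2.4) tilt [0.001 0.013] tcp [0.574  0.2224 0.3062] [ 1.799e+02  1.000e-01 -1.776e+02] 37.65
```

```bash
python3 -m handwheel '[[0,-1,-6,0,0],[0,-2,-12,0,0],[0,-3,-18,0,-0.5],[0,-5,-24,0,-1],[0,-7,-30,0,-1.5],[0,-9,-36,0,-1.5],[0,-9.2,-41,0,-1.5],[0,-9.2,-41,0,-1.5]]'; python3 -c "
from pl import *
p,d,K,T,C=plate(save='w9')"
```

```text
time_s: 38.65
tcp_pos: [0.4794, -0.1902, 0.3041]
eef_rot: [180.0, -0.1, -179.3]
contact_force: [0.3, 0.6, -0.5]
gripper_width: 0.0878
gripper_force: 0.0
tcp [ 0.4798 -0.1888  0.3041] [ 1.7997e+02 -1.2000e-01 -1.7926e+02] 38.7
comp [ 304  103   35   84 2508] z 0.0117 (array([ 448.7, -186.2]), array([123.4,  50. ]), 0.9)
comp [ 527  134  113  101 4068] z 0.0115 (array([506.1, 224.1]), array([158.2, 149.9]), 2.6)
comp [ 65 190  30  45 308] z 0.0146 (array([ 557.7, -569.4]), array([77.1,  4.4]), 18.0)
```

```bash
python3 -m handwheel '[[0,-2,0.2,-5,0.2],[0,-3.1,0.25,-11,0.2],[0,-3.1,0.25,-17,0.2],[0,-3.1,0.25,-23,0.2],[0,-3.1,0.25,-27,0.2],[0,-3.1,0.25,-29,0.2],[0,-3.1,0.25,-30.1,0.2],[0,-3.1,0.25,-30.1,0.2]]' 40; python3 -m handwheel '[[0.1,0,0,0,0],[1,0,0,0,0],[1,0,0,0,0],[1,0,0,0,0],[1,0,0,0,0],[1,0,0,0,0]]' 40;  python3 -m handwheel '[[1,0,0,3,0],[1,0,0,9,0],[1,1,4,14,0],[1,2,9,16.5,1],[1,3,15,16.5,1.4],[1,4,21,16.5,1.4],[1,5,27,16.5,1.4],[1,6,33,16.5,1.4]]' 40; python3 -m handwheel '[[1,0.4,4,0,0],[1,0.4,7.8,0,0],[1,0.4,7.8,0,0],[1,0.4,7.8,0,0]]' ; python3 -c "
from held import *
held()"
```

```text
time_s: 39.7
tcp_pos: [0.4498, -0.1846, 0.004]
eef_rot: [180.0, -0.1, -178.8]
contact_force: [0.0, 0.6, -0.4]
gripper_width: 0.088
gripper_force: 0.0
time_s: 40.45
tcp_pos: [0.4503, -0.1853, 0.0047]
eef_rot: [-180.0, 0.0, -178.9]
contact_force: [-0.6, 0.3, 3.9]
gripper_width: 0.0492
gripper_force: 40.0
time_s: 41.45
tcp_pos: [0.5098, 0.1467, 0.1693]
eef_rot: [180.0, -0.0, -177.5]
contact_force: [0.9, 0.8, -1.9]
gripper_width: 0.0497
gripper_force: 40.0
time_s: 41.95
tcp_pos: [0.5137, 0.2224, 0.1688]
eef_rot: [-180.0, -0.1, -177.5]
contact_force: [0.4, 0.4, -1.1]
gripper_width: 0.0495
gripper_force: 40.0
tcp [0.5138 0.222  0.169 ] [-1.7997e+02 -6.0000e-02 -1.7749e+02] 42.0 w 0.04939607814834387 40.000028014183044
tool-frame plate: n 8013 z [-7.9 -6.9 -5.7] (array([39.1,  0.6]), array([50.3, 50.2]), -0.0) x 14.0 64.3
hole [ 52.7 -12.2] [10.7 10.8]
hole [52.7 13.4] [11.2 10.8]
```

```bash
python3 -m handwheel '[[1,0.08,0,-3,0],[1,0.08,0,-5.5,0],[1,0.08,0,-6.5,0],[1,0.08,0,-7.2,0],[1,0.08,0,-7.7,0],[1,0.08,0,-8.2,0],[1,0.08,0,-8.6,0],[1,0.08,0,-8.6,0]]' 40; python3 -m handwheel '[[1,0,0,-0.3,0],[1,0,0,-0.6,0],[1,0,0,-0.8,0],[1,0,0,-0.9,0],[1,0,0,-0.9,0]]' 40
python3 -m handwheel '[[1,0,0,0,0],[0,0,0,0,0],[0,0,0,0,0],[0,0,0,0,0],[0,0,0,0,0],[0,0,0,4,0],[0,0,0,10,0],[0,1,0,16,0]]' 40; python3 -m handwheel '[[0,2,0,4,0],[0,5,0,8,0],[0,5,0,8,0]]' 
python3 -c "
from stk import *
p,d,K,T,C=stk(.080)
stk(.056);stk(.044)
o=(d>.2)&(C[:,:,2]>.24)&(C[:,:,2]<.31)&(C[:,:,1]>.3)&(abs(C[:,:,0]-.506)<.03); print('bar',np.percentile(C[o],[2,50,98],axis=0).round(4))
"
```

```text
time_s: 43.0
tcp_pos: [0.5149, 0.2227, 0.0833]
eef_rot: [-180.0, -0.0, -177.5]
contact_force: [-0.2, -0.0, -1.4]
gripper_width: 0.0492
gripper_force: 40.0
time_s: 43.62
tcp_pos: [0.515, 0.2227, 0.0744]
eef_rot: [-180.0, -0.0, -177.5]
contact_force: [0.8, -0.0, -2.5]
gripper_width: 0.0492
gripper_force: 40.0
time_s: 44.62
tcp_pos: [0.5245, 0.2225, 0.2363]
eef_rot: [-180.0, -0.0, -177.4]
contact_force: [1.1, 0.7, -0.7]
gripper_width: 0.0876
gripper_force: 0.0
time_s: 45.0
tcp_pos: [0.5775, 0.2231, 0.3174]
eef_rot: [179.9, 0.3, -177.5]
contact_force: [-0.3, 1.0, -0.6]
gripper_width: 0.0873
gripper_force: 0.0
n 3189 z [0.0778 0.0796 0.0816] (array([512.4, 223.1]), array([123.6,  50.1]), 2.5) tilt [-0.    -0.001] tcp [0.5758 0.2229 0.3151] [ 1.799e+02  1.000e-01 -1.775e+02] 45.05
n 20 z [0.0502 0.055  0.0584] (array([513.3, 223. ]), array([109.6,  37.2]), 2.6) tilt [ 0.007 -0.039] tcp [0.5748 0.2226 0.3138] [ 180.    -0.  -177.5] 45.1
n 231 z [0.0417 0.0435 0.0454] (array([511.7, 223. ]), array([142.6,  49.5]), 2.6) tilt [0.001 0.001] tcp [0.5743 0.2225 0.3133] [-1.800e+02 -1.000e-01 -1.775e+02] 45.15
bar [[0.4773 0.3449 0.24  ]
 [0.5005 0.3469 0.2403]
 [0.5319 0.3495 0.2411]]
```

```bash
python3 -m handwheel '[[0.6,-2,4,4.5,0],[0.6,-5,9,4.5,0],[0.6,-6.9,14.2,4.5,0],[0.6,-6.9,14.2,4.5,0]]' 20; python3 -c "
from h import *
p,d,K,T=shot('top'); C=cloud(K,T,d)
for m in finder.cut_out('top','board1')[:4]:
    X=C[m['region']&(d>0)]; print(round(m['p'],2),np.round(m['pixel']),X.mean(0).round(3))
b=(d>0)&(C[:,:,2]>.27)&(C[:,:,2]<.3)&(abs(C[:,:,0]-.506)<.06)&(C[:,:,1]>.33)&(C[:,:,1]<.4); print(b.sum(), np.percentile(C[b],[2,50,98],axis=0).round(4) if b.sum() else 0)
"; python3 -m handwheel '[[0.6,0,0,-3,0],[0.6,0,0,-6,0],[0.6,0,0,-8,0],[0.6,0,0,-9.1,0],[0.6,0,0,-9.1,0]]'; python3 -m handwheel '[[1,0,0,0,0],[1,0,0,0,0],[1,0,0,0,0],[1,0,0,0,0]]' 20
```

```text
time_s: 45.65
tcp_pos: [0.5035, 0.3675, 0.3575]
eef_rot: [-179.9, -0.1, -177.2]
contact_force: [0.5, -0.7, 0.1]
gripper_width: 0.0532
gripper_force: 0.0
56 [[0.4614 0.3555 0.271 ]
 [0.467  0.3606 0.2882]
 [0.4757 0.3681 0.2927]]
time_s: 46.38
tcp_pos: [0.506, 0.3638, 0.2679]
eef_rot: [-179.9, -0.0, -177.5]
contact_force: [0.3, 0.2, 0.6]
gripper_width: 0.035
gripper_force: 0.0
time_s: 46.88
tcp_pos: [0.5063, 0.3655, 0.2693]
eef_rot: [179.9, 0.1, -177.4]
contact_force: [-1.2, 2.2, 2.5]
gripper_width: 0.0113
gripper_force: 20.0
```

```bash
python3 -m handwheel '[[1,0.1,-2.33,0.58,0],[1,0.21,-5.09,0.87,0],[1,0.33,-7.86,0.74,0],[1,0.44,-10.58,0.2,0],[1,0.55,-13.19,-0.74,0],[1,0.65,-15.63,-2.06,0],[1,0.75,-17.84,-3.72,0],[1,0.83,-19.78,-5.71,0]]' 20
```

```text
time_s: 47.88
tcp_pos: [0.5143, 0.1653, 0.2108]
eef_rot: [180.0, 0.0, -177.5]
contact_force: [1.0, 3.4, 0.1]
gripper_width: 0.0114
gripper_force: 20.0
```

```bash
python3 -m handwheel '[[1,0.05,-1.12,-1.47,0],[1,0.09,-2.09,-3.05,0],[1,0.12,-2.89,-4.71,0],[1,0.14,-3.41,-6.1,0],[1,0.16,-3.78,-7.34,0],[1,0.17,-4.05,-8.61,0],[1,0.18,-4.22,-9.7,0],[1,0.18,-4.31,-10.6,0]]' 20;  python3 -m handwheel '[[1,0,-0.02,-0.4,0],[1,0,-0.03,-0.7,0],[1,0,-0.03,-1.0,0],[1,0,-0.03,-1.3,0],[1,0,-0.03,-1.3,0]]' 20
```

```text
time_s: 48.88
tcp_pos: [0.5159, 0.1229, 0.1045]
eef_rot: [-179.9, -0.1, -177.5]
contact_force: [1.8, -5.9, 2.6]
gripper_width: 0.0115
gripper_force: 20.0
time_s: 49.5
tcp_pos: [0.5159, 0.1223, 0.0914]
eef_rot: [-179.9, -0.1, -177.5]
contact_force: [6.0, -8.8, -3.1]
gripper_width: 0.0109
gripper_force: 20.0
```

```bash
python3 -m handwheel '[[1,0,0,-0.2,0],[1,0,0,-0.4,0],[1,0,0,-0.4,0]]' 20; python3 -m handwheel '[[1,0,0,-0.2,0],[1,0,0,-0.4,0],[1,0,0,-0.4,0]]' 20
```

```text
time_s: 49.88
tcp_pos: [0.5159, 0.1222, 0.088]
eef_rot: [-179.9, -0.1, -177.5]
contact_force: [2.8, -8.2, 4.2]
gripper_width: 0.0111
gripper_force: 20.0
time_s: 50.25
tcp_pos: [0.5166, 0.1223, 0.0864]
eef_rot: [-179.9, 0.1, -177.4]
contact_force: [-4.7, -9.9, 26.2]
gripper_width: 0.0109
gripper_force: 20.0
```

Firm on the stops, 26 N up at the bar. I'll release, retreat and check.

```bash
python3 -m handwheel '[[0.5,0,0,0.1,0],[0.5,0,0,0.1,0],[0.5,0,0,0.1,0],[0.5,0,0,2,0],[0.5,0,0,6,0],[0.5,0,0,12,0],[0.5,0,0,18,0],[0.5,3,4,22,0]]' 20; python3 - <<'E'
from h import *
p,d,K,T=shot('wrist','w10'); C=cloud(K,T,d); s=get_state(); print(s['tcp_pos'],s['contact_force'])
c,sn=np.cos(np.radians(2.4)),np.sin(np.radians(2.4)); P=(C[:,:,:2]-[.512,.2225])@np.array([[c,sn],[-sn,c]]).T*1000; Z=C[:,:,2]*1000
m=(d>.15)&(abs(P[:,:,0])<30)&(P[:,:,1]>-112)&(P[:,:,1]<-90)&(Z>80)&(Z<150); print('bar',m.sum(),np.percentile(P[m][:,1],[2,50,98]),np.percentile(Z[m],[5,50,98]))
m=(d>.15)&(abs(P[:,:,0])<55)&(P[:,:,1]>-48)&(P[:,:,1]<75)&(Z>100)&(Z<150); A=np.c_[P[m],np.ones(m.sum())]; print('cover',m.sum(),np.percentile(Z[m],[5,50,95]),np.linalg.lstsq(A,Z[m],rcond=None)[0])
shot('side','s10',(190,180,390,380),3)
E
```

```text
time_s: 51.25
tcp_pos: [0.5452, 0.1619, 0.3076]
eef_rot: [179.9, 0.2, -177.5]
contact_force: [2.1, 1.4, -0.3]
gripper_width: 0.0437
gripper_force: 0.0
[0.5507772  0.16700404 0.31107534] [8.24553618 4.63174479 9.71139843]
bar 524 [-105.53614545  -99.42322994  -94.18659124] [112.29558276 115.59937162 117.81906521]
cover 9875 [112.37469409 113.74020653 115.52700635] [-7.46921159e-04 -2.27503719e-03  1.13850942e+02]
```

View pics/w10.png

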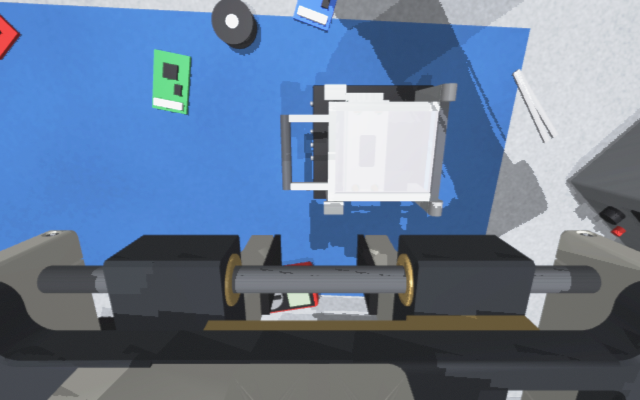

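View pics/s10.png

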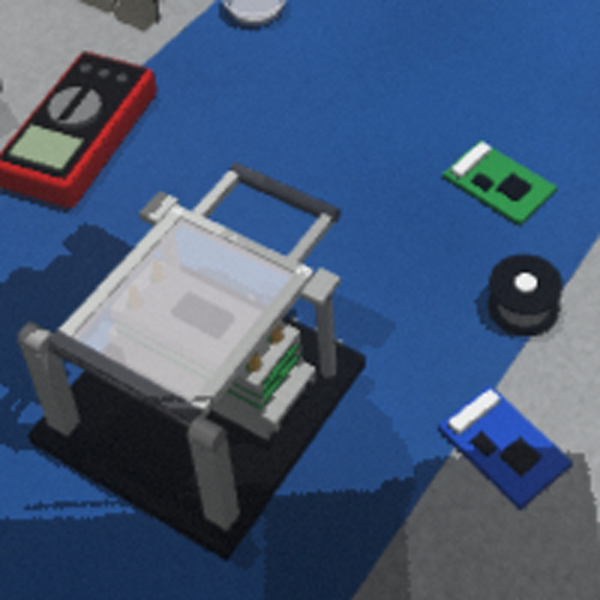

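The wrist view shows the cover level (slope 0.002) with its bar at (287,152). The side crop shows the stack flat beneath it and the scrap untouched. Handing in.

```bash
python3 -m handwheel '[[0.5,0,0,2,0],[0.5,0,0,2,0],[0.5,0,0,2,0]]'; python3 -c "
from plant import r
print(r.close_job())"
```

```text
time_s: 51.72
tcp_pos: [0.5449, 0.1625, 0.3221]
eef_rot: [-180.0, -0.1, -177.5]
contact_force: [-0.6, -0.5, 0.0]
gripper_width: 0.0441
gripper_force: 0.0
the job is handed in; nothing more can be done
None
```

I opened the cover, stacked the carrier, both drilled boards and the shield flat on the posts, lowered the cover level onto its stops without a slam, left the scrap and the other bench items alone, and handed the job in at about 52 s; no verdict came back.

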